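# Feed the row of cans home to the end stop and give the start signal

### The arm

A 6-joint arm with a two-finger parallel gripper is mounted at the origin on the work surface. World frame = base frame: x ahead of the robot, y to its left, z up, the work surface at z = 0. Lengths are in m, angles in rad, forces in N, time in s.
With the tool pointing down it reaches from about 0.375 to 0.825 m from the base axis. Payload 5.5 kg.
Tool frame: the origin (TCP) lies midway between the tips of the shut fingers; the grasp point (between the pads) lies 19 mm behind it; z points along the fingers, y is the line along which they close (so a half turn about z gives the same grasp; the last joint's range is limited). The gripper opens to 85 mm and grips with 20 to 120 N. Pads are 22 mm wide; open, the fingers measure 114 mm over their backs; the gripper's body (76 mm by 85 mm) begins 54 mm behind the grasp point. The pads swing forward as they close: fully open they stand 13 mm farther back than shut.
Start: joints at [-1.316, 0.314, -0.047, 1.21, 0, 1.571], TCP at [0.151, -0.581, 0.231] pointing down, gripper open.
Joint ranges: [-2.67, 2.67], [-0.69, 1.73], [-1.03, 1.25], [-2.08, 2.16], [-1.42, 1.45], [-3.14, 3.14]. Speed limits (rad/s): [2.39, 2.39, 3.01, 3.14, 3.14, 3.14].

### API

Orientations are given as a unit quaternion [w, x, y, z].
In Python, from cell import manip gives the robot as it stands.
- The arm moves only by the tool send_rows, never from a script. Its argument "steps" is a list of rows, each a list of 2 entries, a list of its own where there are three numbers: the shift along the tool's x, y, z in cm, then the turn about the tool's z in rad. In form: [[[dx, dy, dz], spin], ...]. A call has 1 to 5 rows; each row is the pose to reach, as a shift and turn from the pose commanded when the call began, along the tool's axes at that moment; what a row does not reach only later rows make up. A row lasts 1/12 s, in which the tool goes at most 41.7 mm and 7.16 degrees, less where a joint would pass 70% of its speed; a pose out of reach is approached as far as the arm can. A call with a gripper value outside its range is refused whole. "jaw" is the opening, from 0 (shut) to 1 (fully open), set as the call begins (left out, the last holds). The fingers move at their own pace and stop on an object; "newtons" is the grip in N (left out, the last holds). Time passes only in rows, so rows that repeat a pose let the fingers close. It gives the time, the measured TCP pose, the force, the opening and the grip force at its end, in the units of the state.
- manip.observe(): the state, without advancing time (a new reading comes with each control period).
- manip.capture(name): name is "side" or "top" or "wrist"; returns a dict with "color" (420x560x3 uint8, red, green, blue), "range_z" (420x560 float32, m along the optical axis (not along the pixel's ray), 0 where there is no reading), "fx", "fy", "cx", "cy" (pixels), "position" and "orientation" of the camera in the world; the wrist camera has in their place "T_tool_cam" (4x4, takes a point from camera to tool coordinates, whose origin is the TCP and whose axes are the flange's). Camera axes: x right, y down, z forward; pixel columns grow to the right and rows downward; lengths in m; the calibration is good to about 2 mm. The wrist camera is an equidistant fisheye: a pixel r from the principal point sees the ray r / f radians off the axis. A picture is of the moment at which its call begins: read the wrist's pose just before it.
- manip.hand_in(): hands the job in; it is judged then, once.
The state is a dict: "t": time; "joints": joint angles; "joint_velocities": joint speeds; "effort": joint torques, N m; "position": TCP position; "eef_rot": TCP orientation; "ft_force": force on the tool from outside, world axes, zero at the start; "torque": the same for the moment, N m; "width": finger opening in m; "gripper_force": force on a finger pad.
Only numpy, scipy, OpenCV 4.12 (cv2) and the standard library are available. Lean on these libraries where they do the work, as an engineer would, in place of code of your own. Each camera call takes 0.05 s, during which the arm holds its last target. There are 200 camera calls.

### The job

Push the row of four red cans along the white-railed lane, all together as one train by pushing only on the last can, until the front can is up against the blue end stop and the cans stand with no gaps. Then press the green button all the way down and let it go, and finish clear of everything. Just push with the fingertips: do not lift or tip the cans or let the row come apart, and leave the red button, the yellow can, the lid stack and the wrench alone.

Things in the scene. Friction and masses are not known exactly. Their poses are not given: they have to be found in the camera images.
- lane: Fixed lane flat on the table: aluminium bed 82 mm wide, 6 mm thick; two white side rails (66 mm apart inside, 8 mm wide, tops 20 mm above the table) along its y from -220 to +220 mm. A blue stop plate (10 mm thick, top 46 mm above the table) closes the +y end; the -y end is open. Origin: middle of the lane, at table height; y points to the stop, z up.
- stop_face (a point): Middle of the lower edge of the stop's inner face, on the bed (6 mm above the table), 220 mm along +y from the lane's origin; axes as the lane's. A can at the stop has its centre 31 mm short of this point; the row at the stop has its rear side 248 mm short of it. The front can starts 50 to 110 mm short of the stop.
- can1: Front can (nearest the stop) of the row: upright red can with silver rims and a pull-ring lid, 62 mm diameter, 58 mm tall, about 0.17 kg. Origin: centre of its underside, z up.
- can2: Second can of the row: upright red can with silver rims and a pull-ring lid, 62 mm diameter, 58 mm tall, about 0.17 kg. Origin: centre of its underside, z up.
- can3: Third can of the row: upright red can with silver rims and a pull-ring lid, 62 mm diameter, 58 mm tall, about 0.17 kg. Origin: centre of its underside, z up.
- can4: Last can (farthest from the stop) of the row: upright red can with silver rims and a pull-ring lid, 62 mm diameter, 58 mm tall, about 0.17 kg. Origin: centre of its underside, z up. Push at its rear side, fingertips 20 to 30 mm above the bed; high up it may tip. The row takes about 3 to 8 N. Behind it at least 80 mm of lane is empty.
- start_top (a point): Centre of the top of the green push button (36 mm diameter, on a 12 mm high black collar of 52 mm diameter, on a grey 66 mm square box 45 mm high fixed to the table); the top is 67 mm above the table. It moves straight down by 6 mm against a spring; fully down takes 5 N. z up.
- start (a joint): Travel of the green button in m: 0 released, 0.006 fully down.
- halt_top (a point): Centre of the top of the red push button, the same size and kind as the green one; not to be pressed. Either button may be the one nearer the robot.
- halt (a joint): Travel of the red button in m: 0 released, 0.006 fully down.
- sample_can: Bystander: loose can with a yellow label, 62 mm diameter, 58 mm tall, standing on the table beyond the lane. Origin: centre of its underside.
- lid_stack: Bystander: loose stack of silver can lids, 67 mm diameter, 30 mm tall. Origin: centre of its underside.
- wrench: Bystander: loose steel wrench lying flat on the table beyond the lane. Origin: about its middle, on the table.

How it is judged:
By the outcome, as a careful person would: the job done as asked, in the order asked, and still so for the second after the job is handed in, with the robot touching nothing.
It also fails if it takes over 40 s, if anything falls off the work surface, if the arm or the gripper's body presses on something with over 40 N, if the wrist force passes 120 N, or if a joint passes its speed limit or range.

## Working session

There is one attempt and no reset: what is moved stays moved. The work goes in short steps, Python scripts to look and compute and a tool call to move; the robot and the scene stay as the last step left them, time stands still between calls to the robot, and variables do not carry over. Pictures are saved under pics/ and viewed, at most 10 in all, crops included, and the job is handed in when it is done.

Besides the shell and the picture viewer there is one more tool, called after "Request:" as name(argument=value, ...), one argument or row to a line, values as JSON. send_rows: Moves the arm, as the interface text tells. Its arguments: {"type":"object","properties":{"steps":{"type":"array","items":{"type":"array"}},"jaw":{"type":"number"},"newtons":{"type":"number"}},"required":["steps"]}

```bash
mkdir -p pics; cat > h.py <<'E'
import numpy as np, cv2
from scipy.spatial.transform import Rotation as R
from cell import manip
def rot(q): return R.from_quat([q[1],q[2],q[3],q[0]]).as_matrix()
def cloud(c):
    v,u=np.mgrid[0:420,0:560]; z=c["range_z"]
    p=np.stack([(u-c["cx"])/c["fx"]*z,(v-c["cy"])/c["fy"]*z,z],-1)
    return p@rot(c["orientation"]).T+np.array(c["position"])
E
python3 - <<'E'
from h import *
s=manip.observe();print(s["position"],s["eef_rot"],s["ft_force"],s["width"]);print(rot(s["eef_rot"]))
t=manip.capture("top");d=manip.capture("side")
for n,c in(("top",t),("side",d)):
    cv2.imwrite(f"pics/{n}0.png",c["color"][...,::-1]); print(n,c["position"],c["orientation"],c["fx"])
    P=cloud(c);np.savez(f"/tmp/{n}.npz",P=P,c=c["color"])
    h=cv2.cvtColor(c["color"],cv2.COLOR_RGB2HSV);H,S,V=cv2.split(h)
    for k,m in dict(green=(H>40)&(H<85)&(S>100)&(V>50),blue=(H>95)&(H<130)&(S>100)&(V>50),red=((H<8)|(H>172))&(S>120)&(V>50),yel=(H>18)&(H<35)&(S>120)).items():
        q,l,st,ce=cv2.connectedComponentsWithStats(m.astype(np.uint8))
        for i in range(1,q):
            if st[i,4]>40:
                p=P[(l==i)&(c["range_z"]>0)]
                print(k,st[i],ce[i].round(),np.median(p,0).round(3),p.min(0).round(3),p.max(0).round(3))
E
```

```text
[ 0.15108864 -0.5800695   0.2304298 ] [-8.51842169e-04  9.91892261e-01  1.27078743e-01 -1.03380282e-04] [ 0.81881337 -0.4731159   0.52460016] 0.08539731986527446
[[ 9.67701965e-01  2.52096668e-01 -4.21586267e-04]
 [ 2.52097020e-01 -9.67700535e-01  1.66359644e-03]
 [ 1.14178620e-05 -1.71614618e-03 -9.99998527e-01]]
top [0.58631449 0.08911252 0.97378092] [ 0.00158161 -0.70063472  0.71337354 -0.01437642] 477.2301300442109
green [134 286  19  19 281] [143. 295.] [0.436 0.341 0.065] [0.417 0.323 0.053] [0.453 0.362 0.07 ]
green [ 504  367   56   53 2882] [532. 393.] [ 0.209 -0.428  0.   ] [ 0.153 -0.488 -0.006] [ 0.261 -0.369  0.006]
blue [239 240  12  43 252] [244. 261.] [0.493 0.151 0.044] [ 0.447  0.14  -0.004] [0.535 0.164 0.049]
red [127 217  20  19 292] [136. 226.] [0.566 0.352 0.065] [0.549 0.334 0.053] [0.583 0.373 0.069]
yel [281 121  25  10  56] [292. 127.] [0.756 0.053 0.021] [0.753 0.026 0.006] [0.77  0.074 0.035]
side [ 0.27315942 -0.59518414  0.74849571] [-0.40019619  0.88976917 -0.19738893  0.09587201] 530.2703375880255
green [153 158  17  13 170] [161. 164.] [0.434 0.335 0.066] [0.418 0.322 0.056] [0.455 0.358 0.069]
blue [199 209  38  17 141] [217. 217.] [0.491 0.15  0.046] [ 0.452  0.142 -0.001] [0.549 0.203 0.05 ]
red [182  35  23  25 253] [195.  50.] [0.689 0.903 0.03 ] [0.656 0.893 0.003] [0.742 0.972 0.055]
red [142  43  17  16 196] [150.  51.] [0.566 0.962 0.03 ] [0.547 0.948 0.005] [0.591 0.983 0.055]
red [210  43  19  16 244] [219.  51.] [0.759 0.873 0.029] [0.738 0.861 0.005] [0.79  0.894 0.055]
red [ 85  62  12  11 100] [91. 67.] [0.378 0.853 0.064] [0.364 0.845 0.049] [0.393 0.868 0.076]
red [210 142  15   8  99] [217. 146.] [0.565 0.351 0.066] [0.549 0.334 0.058] [0.586 0.367 0.069]
red [283 319  35  23 513] [300. 331.] [ 0.521 -0.154  0.037] [ 0.501 -0.159  0.012] [ 0.556 -0.131  0.061]
yel [356 208  31  25 508] [370. 222.] [0.764 0.023 0.031] [0.75  0.014 0.004] [0.803 0.056 0.056]
```

View pics/top0.png

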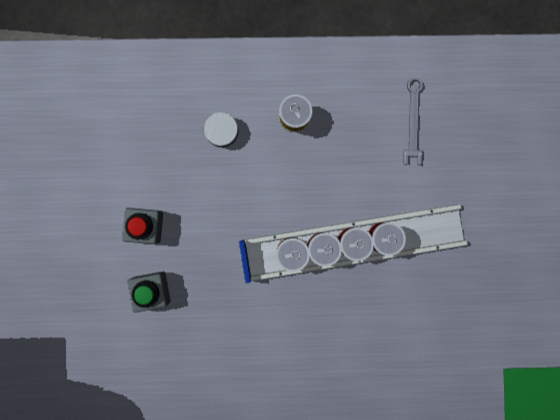

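View pics/side0.png

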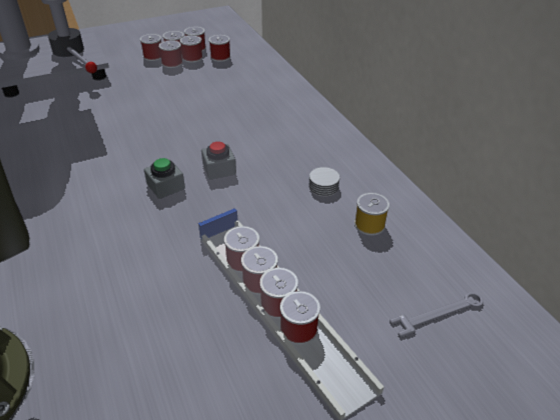

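```bash
python3 - <<'E'
from h import *
d=np.load("/tmp/top.npz");P=d["P"];c=d["c"]
h=cv2.cvtColor(c,cv2.COLOR_RGB2HSV);H,S,V=cv2.split(h)
# stop top face and can lids by height within the lane region
X,Y,Z=P[...,0],P[...,1],P[...,2]
m=(Z>.050)&(Z<.066)&(X>.40)&(X<.62)&(Y<.16)&(Y>-.35)
q,l,st,ce=cv2.connectedComponentsWithStats(m.astype(np.uint8))
for i in range(1,q):
    if st[i,4]>30:
        p=P[l==i];print("lid",st[i],p.mean(0).round(4),((p.min(0)+p.max(0))/2).round(4),np.ptp(p,axis=0).round(3))
m=(H>95)&(H<130)&(S>100)&(V>50)&(Z>.04)&(X>.4)&(X<.6)
p=P[m];print("stop",p.mean(0),cv2.minAreaRect(p[:,:2].astype(np.float32)))
# rails: z~20mm white
m=(Z>.014)&(Z<.026)&(S<50)&(V>150)&(X>.40)&(X<.62)&(Y<.15)&(Y>-.35)
q,l,st,ce=cv2.connectedComponentsWithStats(m.astype(np.uint8))
for i in range(1,q):
    if st[i,4]>150:
        p=P[l==i];a=cv2.fitLine(p[:,:2].astype(np.float32),cv2.DIST_HUBER,0,.01,.01).ravel();print("rail",st[i],a,p.min(0),p.max(0))
E
```

```text
lid [ 276  222  130   49 3241] [ 0.5209 -0.0349  0.0634] [ 0.5208 -0.0351  0.0582] [0.088 0.248 0.016]
stop [0.49344259 0.15068965 0.04410294] ((0.4935709238052368, 0.15086007118225098), (0.08171560615301132, 0.010195504873991013), 8.210433006286621)
rail [355 210  76  15 251] [ 0.14470622 -0.98947465  0.5736966  -0.14687252] [ 0.56083329 -0.22181436  0.0142461 ] [ 0.58654008 -0.07040661  0.02273662]
rail [276 223  76  15 261] [ 0.14294234 -0.989731    0.55061525  0.01236073] [ 0.53791664 -0.06280279  0.01429755] [0.56335797 0.08814818 0.02295924]
```

The top view shows the lane tilted about 8°. The stop is at px (245,261), the lids at (292,254), (324,250), (357,244) and (389,238), green at (145,295) and red at (138,226). The side view shows the same layout with spare cans far behind. The row has about 59 mm to go. I'm moving behind can4 with the fingers shut and tool x along the lane.

Request:
send_rows(
  steps=[
    [[47.7,-26.2,5],-1.459],
    [[47.7,-26.2,5],-1.459],
    [[47.7,-26.2,5],-1.459],
    [[47.7,-26.2,5],-1.459],
    [[47.7,-26.2,5],-1.459],
  ],
  jaw=0,
  newtons=60,
)

```text
t: 0.52
position: [0.3028, -0.4365, 0.2117]
eef_rot: [-0.0, 0.904, 0.428, -0.0]
ft_force: [0.8, -0.8, 0.0]
width: 0.0257
gripper_force: 0.0
```

```bash
cat >> h.py <<'E'
def go(t,yaw):
    s=manip.observe();M=rot(s["eef_rot"]);y=np.arctan2(M[1,0],M[0,0])
    print("t",round(s["t"],2),"pos",np.round(s["position"],4),"yaw",round(np.degrees(y),2),"w",round(s["width"],3),"F",np.round(s["ft_force"],1))
    print("shift cm",(M.T@(np.array(t)-s["position"])*100).round(2),"spin",round(-(np.radians(yaw)-y),3))
E
python3 -c "
from h import *
go([.5458,-.207,.18],98.2)"
```

```text
t 0.52 pos [ 0.3028 -0.4365  0.2117] yaw 50.72 w 0.026 F [ 0.8 -0.8  0. ]
shift cm [33.15  4.29  3.17] spin -0.829
```

Request:
send_rows(
  steps=[
    [[33.1,4.3,3.2],-0.83],
    [[33.1,4.3,3.2],-0.83],
    [[33.1,4.3,3.2],-0.83],
    [[33.1,4.3,3.2],-0.83],
    [[33.1,4.3,3.2],-0.83],
  ],
)

```text
t: 0.93
position: [0.4546, -0.2949, 0.192]
eef_rot: [-0.0, 0.728, 0.686, -0.0]
ft_force: [0.2, -0.7, 0.3]
width: -0.0002
gripper_force: 0.0
```

```bash
python3 -c "
from h import *
go([.5458,-.207,.12],98.2)"
```

```text
t 0.93 pos [ 0.4546 -0.2949  0.192 ] yaw 86.57 w -0.0 F [ 0.2 -0.7  0.3]
shift cm [9.32 8.58 7.19] spin -0.203
```

Request:
send_rows(
  steps=[
    [[9.3,8.6,7.2],-0.2],
    [[9.3,8.6,7.2],-0.2],
    [[9.3,8.6,7.2],-0.2],
    [[9.3,8.6,7.2],-0.2],
    [[9.3,8.6,7.2],-0.2],
  ],
)

```text
t: 1.35
position: [0.5462, -0.2058, 0.117]
eef_rot: [-0.002, 0.656, 0.754, -0.0]
ft_force: [0.2, 0.4, 0.1]
width: -0.0001
gripper_force: 0.0
```

```bash
python3 - <<'E'
from h import *
go([.5458,-.207,.031],98.2)
c=manip.capture("top");P=cloud(c);S=cv2.cvtColor(c["color"],cv2.COLOR_RGB2HSV)[...,1]
u=np.array([-.143,.9897]);s=np.array([.4942,.1459])
d=-(P[...,:2]-s)@u;a=(P[...,:2]-s)@np.array([.9897,.143])
m=(abs(a)<.033)&(d>0)&(d<.36)&(P[...,2]>.05)&(P[...,2]<.07)
q=d[m];print("row front,rear (mm from stop)",np.percentile(q,[.2,99.8])*1e3,"lateral",a[m].mean()*1e3)
g=manip.observe();print("tcp d,a",-(g["position"][:2]-s)@u,(g["position"][:2]-s)@[.9897,.143])
E
```

```text
t 1.35 pos [ 0.5462 -0.2058  0.117 ] yaw 97.94 w -0.0 F [0.2 0.4 0.1]
shift cm [-0.14 -0.03  8.6 ] spin -0.005
row front,rear (mm from stop) [ 58.80901641 305.64675476] lateral 0.537270181611076
tcp d,a 0.35710191097744187 8.185355821654755e-05
```

Request:
send_rows(
  steps=[
    [[-0.1,0,3],0],
    [[-0.1,0,6],0],
    [[-0.1,0,8.6],0],
    [[-0.1,0,8.6],0],
    [[0.9,0,8.6],0],
  ],
)

```text
t: 1.82
position: [0.5431, -0.2022, 0.0341]
eef_rot: [-0.001, 0.659, 0.752, -0.001]
ft_force: [1.4, 0.5, 0.4]
width: 0.0006
gripper_force: 0.0
```

Request:
send_rows(
  steps=[
    [[0.6,0,0],0],
    [[1.2,0,0],0],
    [[1.7,0,0],0],
    [[2.0,0,0],0],
    [[2.2,0,0],0],
  ],
)

```text
t: 2.23
position: [0.5421, -0.1784, 0.0354]
eef_rot: [0.001, 0.658, 0.753, 0.0]
ft_force: [0.3, 0.4, 0.4]
width: 0.0002
gripper_force: 0.0
```

```bash
cat >> h.py <<'E'
def row():
    g=manip.observe();u=np.array([-.143,.9897]);s=np.array([.4942,.1459])
    print("t",g["t"],"pos",g["position"].round(4),"d,a mm",-(g["position"][:2]-s)@u*1e3,(g["position"][:2]-s)@[.9897,.143]*1e3,"F along",g["ft_force"][:2]@u)
E
python3 -c "
from h import *
row()"
```

```text
t 2.2333 pos [ 0.5421 -0.1784  0.0354] d,a mm 327.7703719360712 0.9904899192608753 F along 0.3107786113768804
```

Request:
send_rows(
  steps=[
    [[0.3,0,0.4],0],
    [[0.6,0,0.4],0],
    [[0.8,0,0.4],0],
    [[1.0,0,0.4],0],
    [[1.2,0,0.4],0],
  ],
)

```text
t: 2.65
position: [0.5398, -0.1669, 0.0302]
eef_rot: [-0.0, 0.658, 0.753, -0.0]
ft_force: [0.4, -1.0, -1.1]
width: 0.0001
gripper_force: 1.3
```

Request:
send_rows(
  steps=[
    [[0.2,0,0],0],
    [[0.4,0,0],0],
    [[0.6,0,0],0],
    [[0.8,0,0],0],
    [[1.0,0,0],0],
  ],
)

```text
t: 3.07
position: [0.5386, -0.1572, 0.0304]
eef_rot: [0.0, 0.658, 0.753, -0.0]
ft_force: [-0.0, -3.3, -1.2]
width: 0.0
gripper_force: 2.0
```

```bash
python3 -c "
from h import *
row()"
```

```text
t 3.0667 pos [ 0.5386 -0.1572  0.0304] d,a mm 306.34112928187244 0.5875890304098903 F along -3.280320349381991
```

Request:
send_rows(
  steps=[
    [[0.25,0,0],0],
    [[0.5,0,0],0],
    [[0.75,0,0],0],
    [[1.0,0,0],0],
    [[1.25,0,0],0],
  ],
)

```text
t: 3.48
position: [0.5368, -0.1444, 0.0304]
eef_rot: [0.0, 0.658, 0.753, -0.0]
ft_force: [0.9, -4.5, -1.7]
width: -0.0001
gripper_force: 2.0
```

Request:
send_rows(
  steps=[
    [[0.25,0,0],0],
    [[0.5,0,0],0],
    [[0.75,0,0],0],
    [[1.0,0,0],0],
    [[1.25,0,0],0],
  ],
)

```text
t: 3.9
position: [0.5351, -0.132, 0.0304]
eef_rot: [-0.0, 0.658, 0.753, -0.0]
ft_force: [0.1, -3.7, -1.6]
width: -0.0001
gripper_force: 2.0
```

Request:
send_rows(
  steps=[
    [[0.25,0,0],0],
    [[0.5,0,0],0],
    [[0.75,0,0],0],
    [[1.0,0,0],0],
    [[1.2,0,0],0],
  ],
)

```text
t: 4.32
position: [0.5335, -0.1201, 0.0303]
eef_rot: [-0.0, 0.658, 0.753, -0.0]
ft_force: [0.1, -2.7, -1.5]
width: 0.0002
gripper_force: 2.0
```

```bash
python3 -c "
from h import *
row()"
```

```text
t 4.3167 pos [ 0.5335 -0.1201  0.0303] d,a mm 268.85893554619696 0.8638235860706159 F along -2.6681391091650686
```

Request:
send_rows(
  steps=[
    [[0.15,0,0],0],
    [[0.3,0,0],0],
    [[0.45,0,0],0],
    [[0.6,0,0],0],
    [[0.7,0,0],0],
  ],
)

```text
t: 4.73
position: [0.5326, -0.1133, 0.0304]
eef_rot: [0.0, 0.658, 0.753, 0.0]
ft_force: [-0.1, -4.2, -1.3]
width: 0.0002
gripper_force: 2.0
```

Request:
send_rows(
  steps=[
    [[0.05,0,0],0],
    [[0.1,0,0],0],
    [[0.15,0,0],0],
    [[0.2,0,0],0],
    [[0.2,0,0],0],
  ],
)

```text
t: 5.15
position: [0.5324, -0.1114, 0.0303]
eef_rot: [-0.0, 0.658, 0.753, 0.0]
ft_force: [-0.3, -3.2, -0.1]
width: 0.0
gripper_force: 1.8
```

```bash
python3 -c "
from h import *
row()"
```

```text
t 5.15 pos [ 0.5324 -0.1114  0.0303] d,a mm 260.0623755458596 0.9854619980574097 F along -3.128287944450988
```

Request:
send_rows(
  steps=[
    [[0.04,0,0],0],
    [[0.08,0,0],0],
    [[0.12,0,0],0],
    [[0.15,0,0],0],
    [[0.15,0,0],0],
  ],
)

```text
t: 5.57
position: [0.5322, -0.1099, 0.0304]
eef_rot: [-0.0, 0.658, 0.753, 0.0]
ft_force: [-0.5, -3.4, -0.9]
width: -0.0003
gripper_force: 1.9
```

Request:
send_rows(
  steps=[
    [[0.04,0,0],0],
    [[0.08,0,0],0],
    [[0.12,0,0],0],
    [[0.15,0,0],0],
    [[0.15,0,0],0],
  ],
)

```text
t: 5.98
position: [0.5321, -0.1089, 0.0305]
eef_rot: [0.0, 0.658, 0.753, -0.0]
ft_force: [1.2, -5.3, -1.4]
width: -0.0004
gripper_force: 2.7
```

Request:
send_rows(
  steps=[
    [[0.03,0,0],0],
    [[0.06,0,0],0],
    [[0.09,0,0],0],
    [[0.1,0,0],0],
    [[0.1,0,0],0],
  ],
)

```text
t: 6.4
position: [0.5324, -0.1088, 0.0306]
eef_rot: [0.001, 0.658, 0.753, -0.001]
ft_force: [1.0, -7.5, -1.8]
width: 0.0006
gripper_force: 4.1
```

```bash
python3 - <<'E'
from h import *
row()
t=manip.capture("top")
cv2.imwrite("pics/top1.png",cv2.resize(t["color"][200:300,220:420,::-1],(800,400),interpolation=cv2.INTER_CUBIC))
E
```

```text
t 6.4 pos [ 0.5324 -0.1088  0.0306] d,a mm 257.5158206406226 1.34808221343817 F along -7.541259223195581
```

View pics/top1.png

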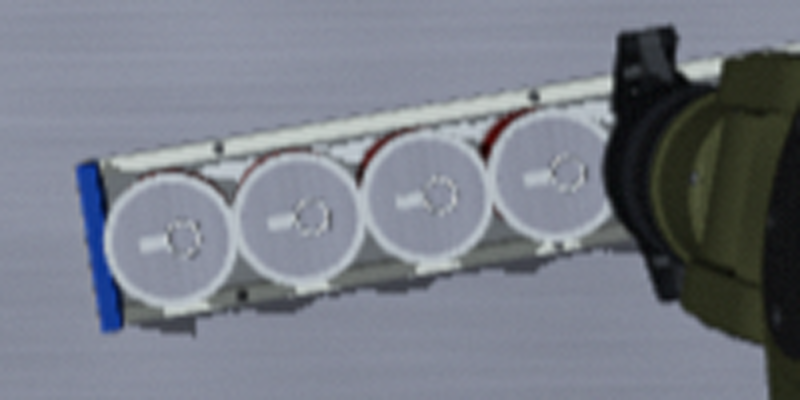

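The front can's rim meets the blue stop at px (105,240). The four lids touch one another, and the force rises with no further motion, so the row is seated. I'm backing off and then rising.

Request:
send_rows(
  steps=[
    [[-0.15,0,0],0],
    [[-0.6,0,0],0],
    [[-1.8,0,0],0],
    [[-3.5,0,0],0],
    [[-3.5,0,-2],0],
  ],
)

```text
t: 6.87
position: [0.5345, -0.1436, 0.0476]
eef_rot: [-0.002, 0.659, 0.752, -0.001]
ft_force: [-0.3, -0.9, 0.1]
width: -0.0002
gripper_force: 0.0
```

Request:
send_rows(
  steps=[
    [[0,0,-4],0],
    [[0,0,-8],0],
    [[0,0,-12],0],
    [[0,0,-13],0],
    [[0,0,-13],0],
  ],
)

```text
t: 7.28
position: [0.5393, -0.1431, 0.1846]
eef_rot: [0.003, 0.658, 0.753, 0.002]
ft_force: [1.5, -0.1, 0.4]
width: 0.0001
gripper_force: 0.0
```

```bash
python3 -c "
from h import *
d=np.load('/tmp/top.npz');P,c=d['P'],d['c']
H,S,V=cv2.split(cv2.cvtColor(c,cv2.COLOR_RGB2HSV))
m=(H>40)&(H<85)&(S>100)&(V>50);m[:,300:]=0
p=P[m&(P[...,2]>.062)];print(p.mean(0),cv2.minEnclosingCircle(p[:,:2].astype(np.float32)))
go([*p.mean(0)[:2],.16],98.2)"
```

```text
[0.43815194 0.33877136 0.07240571] ((0.5065518021583557, 0.22168977558612823), 0.1548217535018921)
t 7.28 pos [ 0.5393 -0.1431  0.1846] yaw 97.67 w 0.0 F [ 1.5 -0.1  0.4]
shift cm [49.11 -3.61  2.34] spin -0.009
```

Request:
send_rows(
  steps=[
    [[49.3,-3.7,1],0],
    [[49.3,-3.7,1],0],
    [[49.3,-3.7,1],0],
    [[49.3,-3.7,1],0],
    [[49.3,-3.7,1],0],
  ],
)

```text
t: 7.7
position: [0.4916, 0.0629, 0.1744]
eef_rot: [-0.001, 0.658, 0.753, -0.001]
ft_force: [0.9, 0.8, 0.1]
width: -0.0001
gripper_force: 0.0
```

```bash
python3 -c "
from h import *
go([.436,.341,.16],98.2)"
```

```text
t 7.7 pos [0.4916 0.0629 0.1744] yaw 97.63 w -0.0 F [0.9 0.8 0.1]
shift cm [28.3  -1.81  1.47] spin -0.01
```

Request:
send_rows(
  steps=[
    [[28.3,-1.8,1.5],0],
    [[28.3,-1.8,1.5],0],
    [[28.3,-1.8,1.5],0],
    [[28.3,-1.8,1.5],0],
    [[28.3,-1.8,1.5],0],
  ],
)

```text
t: 8.12
position: [0.4508, 0.2669, 0.1634]
eef_rot: [-0.001, 0.658, 0.753, -0.001]
ft_force: [0.9, 0.1, -0.2]
width: -0.0
gripper_force: 0.0
```

```bash
python3 -c "
from h import *
go([.436,.341,.12],98.2)"
```

```text
t 8.12 pos [0.4508 0.2669 0.1634] yaw 97.69 w -0.0 F [ 0.9  0.1 -0.2]
shift cm [ 7.54 -0.47  4.33] spin -0.009
```

Request:
send_rows(
  steps=[
    [[4,-0.2,0.5],0],
    [[7.5,-0.5,1.5],0],
    [[7.5,-0.5,4.3],0],
    [[7.5,-0.5,4.3],0],
    [[7.5,-0.5,4.3],0],
  ],
)

```text
t: 8.53
position: [0.4352, 0.3377, 0.1194]
eef_rot: [-0.001, 0.658, 0.753, -0.003]
ft_force: [-0.0, -0.3, 0.2]
width: -0.0
gripper_force: 0.0
```

```bash
python3 - <<'E'
from h import *
go([.436,.341,.075],98.2)
g=manip.observe();w=manip.capture("wrist");cv2.imwrite("pics/w1.png",w["color"][...,::-1])
h=cv2.cvtColor(w["color"],cv2.COLOR_RGB2HSV);H,S,V=cv2.split(h)
m=((H>40)&(H<85)&(S>100)&(V>50)).astype(np.uint8)
q,l,st,ce=cv2.connectedComponentsWithStats(m);i=1+st[1:,4].argmax();x,y=ce[i];print(st[i],ce[i])
vs,us=np.nonzero(l==i);a=np.stack([(us-w["cx"])/w["fx"],(vs-w["cy"])/w["fy"]],-1);r=np.linalg.norm(a,axis=1)
ray=np.c_[a/r[:,None]*np.sin(r)[:,None],np.cos(r)]
T=np.array(w["T_tool_cam"]);M=rot(g["eef_rot"]);D=ray@(M@T[:3,:3]).T;O=M@T[:3,3]+g["position"]
p=O+D*((.067-O[2])/D[:,2])[:,None]
print(cv2.minEnclosingCircle(p[:,:2].astype(np.float32)),p.mean(0))
E
```

```text
t 8.53 pos [0.4352 0.3377 0.1194] yaw 97.73 w -0.0 F [-0.  -0.3  0.2]
shift cm [0.33 0.15 4.44] spin -0.008
[ 254  196   54   54 2301] [280.24206867 222.45154281]
((0.4346970319747925, 0.3431921899318695), 0.0189385786652565) [0.43486966 0.3436275  0.067     ]
```

View pics/w1.png

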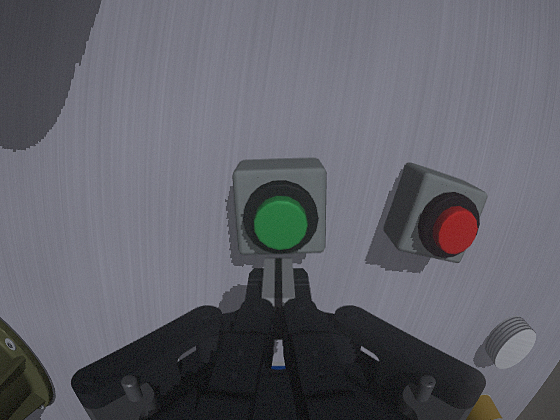

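The wrist view shows the green button at px (280,222), dead ahead of the fingertips, and red well aside at (457,230). I'm shifting 5 mm and pressing.

Request:
send_rows(
  steps=[
    [[0.5,0,1.5],0],
    [[0.5,0,3.2],0],
    [[0.5,0,4.2],0],
    [[0.5,0,4.7],0],
    [[0.5,0,4.7],0],
  ],
)

```text
t: 9.0
position: [0.4367, 0.343, 0.0746]
eef_rot: [-0.0, 0.659, 0.752, -0.001]
ft_force: [0.6, -1.1, -0.3]
width: -0.0002
gripper_force: 0.0
```

Request:
send_rows(
  steps=[
    [[0,0,0.2],0],
    [[0,0,0.4],0],
    [[0,0,0.6],0],
    [[0,0,0.8],0],
    [[0,0,0.8],0],
  ],
)

```text
t: 9.42
position: [0.437, 0.3443, 0.0671]
eef_rot: [0.0, 0.658, 0.753, 0.0]
ft_force: [0.2, -1.3, 0.8]
width: -0.0001
gripper_force: 0.0
```

Request:
send_rows(
  steps=[
    [[0,0,0.2],0],
    [[0,0,0.3],0],
    [[0,0,0.4],0],
    [[0,0,0.5],0],
    [[0,0,0.5],0],
  ],
)

```text
t: 9.83
position: [0.4371, 0.3444, 0.0623]
eef_rot: [0.0, 0.658, 0.753, 0.0]
ft_force: [0.3, -0.0, 3.8]
width: -0.0002
gripper_force: 2.0
```

Request:
send_rows(
  steps=[
    [[0,0,0.1],0],
    [[0,0,0.15],0],
    [[0,0,0.2],0],
    [[0,0,0.2],0],
    [[0,0,0.2],0],
  ],
)

```text
t: 10.25
position: [0.4371, 0.3444, 0.061]
eef_rot: [0.0, 0.658, 0.753, 0.0]
ft_force: [-1.6, -1.0, 10.7]
width: -0.0001
gripper_force: 5.1
```

Request:
send_rows(
  steps=[
    [[0,0,0.05],0],
    [[0,0,0.05],0],
    [[0,0,0.05],0],
  ],
)

```text
t: 10.5
position: [0.4371, 0.3444, 0.0609]
eef_rot: [0.0, 0.658, 0.753, 0.001]
ft_force: [-2.9, -1.3, 13.5]
width: -0.0
gripper_force: 6.9
```

Request:
send_rows(
  steps=[
    [[0,0,-0.4],0],
    [[0,0,-1.2],0],
    [[0,0,-3],0],
    [[0,0,-6],0],
    [[0,0,-9],0],
  ],
)

```text
t: 10.92
position: [0.4356, 0.3433, 0.1495]
eef_rot: [-0.0, 0.658, 0.753, -0.002]
ft_force: [1.3, 0.9, 0.6]
width: -0.0002
gripper_force: 0.0
```

Request:
send_rows(
  steps=[
    [[0,0,-3],0],
    [[0,0,-5],0],
    [[0,0,-5],0],
    [[0,0,-5],0],
    [[0,0,-5],0],
  ],
)

```text
t: 11.33
position: [0.4363, 0.3438, 0.1987]
eef_rot: [-0.0, 0.658, 0.753, -0.001]
ft_force: [0.1, 0.1, -0.8]
width: -0.0001
gripper_force: 0.0
```

```bash
python3 - <<'E'
from h import *
row()
t=manip.capture("top");s=manip.capture("side")
cv2.imwrite("pics/end.png",np.hstack([cv2.resize(t["color"],(400,300)),cv2.resize(s["color"],(400,300))])[...,::-1])
P=cloud(t);u=np.array([-.143,.9897]);q=np.array([.4942,.1459])
d=-(P[...,:2]-q)@u;a=(P[...,:2]-q)@np.array([.9897,.143])
m=(abs(a)<.033)&(d>0)&(d<.36)&(P[...,2]>.05)&(P[...,2]<.07)
print(np.percentile(d[m],[.2,99.8])*1e3)
E
```

```text
t 11.3333 pos [0.4363 0.3438 0.1987] d,a mm -204.12897261848795 -29.005193563017343 F along 0.08045696621689676
[  1.29401534 246.66544004]
```

View pics/end.png

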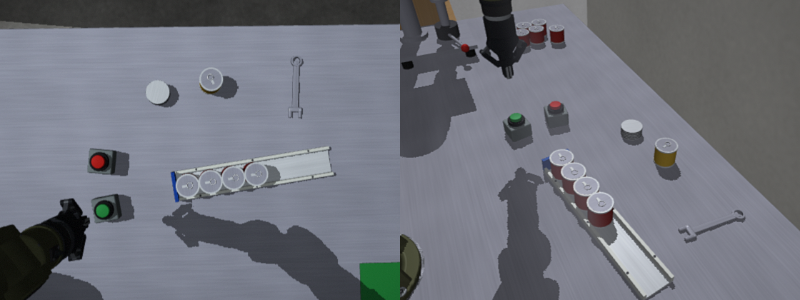

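The top half shows the cans packed against the stop at (176,186), spanning 1 to 247 mm from it. The side half shows the green button released at (516,118), the arm clear and the bystanders unmoved.

```bash
python3 -c "
from cell import manip
print(manip.hand_in())"
```

```text
the job is handed in; nothing more can be done
None
```

The four cans stand against the blue stop with no gaps, the green button was pressed all the way down and let go, and the arm finished clear; I handed the job in at about 11.5 s on the robot's clock, and no verdict was returned.

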